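Log the cam lift fixture, then hold it at the top of its lift

ROBOT

A 6-joint arm with a two-finger parallel gripper is mounted at the origin on a cart in front of the work surface, level with it; the furniture and walls round the work are solid. World frame = base frame: x ahead of the robot, y to its left, z up, the work surface at z = 0. Lengths are in m, angles in rad, forces in N, time in s.
With the tool pointing down it reaches from about 0.275 to 0.75 m from the base axis. Payload 10.2 kg.
Tool frame: the origin (TCP) lies on the centre line of the jaws, within the pads' length; the fingertips stand 22 mm ahead of it and the grasp point (between the pads) lies 3 mm ahead of it; z points along the fingers, y is the line along which they close (so a half turn about z gives the same grasp; the last joint's range is limited). The gripper opens to 85 mm and grips with 20 to 120 N. Pads are 22 mm wide; open, the fingers measure 114 mm over their backs; the gripper's body (76 mm by 85 mm) begins 54 mm behind the grasp point. The pads swing forward as they close: fully open they stand 13 mm farther back than shut.
Start: joints at [-1.486, 0.313, 1.498, -0, 1.331, -0.223], TCP at [0.159, -0.5, 0.253] pointing down, gripper open.
Joint ranges: [-2.94, 2.94], [-0.97, 2.17], [0.19, 2.56], [-1.23, 4.37], [0.02, 3.11], [-2.88, 2.88]. Speed limits (rad/s): [2.39, 2.39, 3.01, 3.14, 3.14, 3.14].

INTERFACE

Orientations are given as a unit quaternion [w, x, y, z].
In Python, from workcell import env, eyes, workorder, finder gives the robot as it stands. The module is installed in compiled form; this text tells all that it offers.
- The arm moves only by the tool carry_out, never from a script. Its argument "plan" is a list of rows, each an object with "travel": the shift along the tool's x, y, z in m, a list of three; "spin": the turn about the tool's z in rad; "gripper": the closure, from -1 (fully open) to 1 (shut). In form: [{"travel": [x, y, z], "spin": spin, "gripper": gripper}, ...]. A call has 1 to 20 rows; each row shifts and turns the commanded pose from where the row before left it, along the tool's axes as they then stand; what a row does not reach is not made up. A row lasts 1/12 s, in which the tool goes at most 41.7 mm and 7.16 degrees, less where a joint would pass 70% of its speed; a pose out of reach is approached as far as the arm can. A call with a gripper value outside its range is refused whole. The fingers move at their own pace and stop on an object; "grip_force" is the grip in N (left out, the last holds). Time passes only in rows, so rows that do not move let the fingers close. It gives the time, the measured TCP pose, the force, the opening and the grip force at its end, in the units of the state.
- env.observe(): the state, without advancing time (a new reading comes with each control period).
- eyes.snapshot(name): name is "scene" or "top" or "wrist"; returns the picture (480x640x3 uint8, blue, green, red); there is no depth.
- eyes.calibration(name): a dict with "K" (3x3 intrinsics, pixels), "D" ([k1, k2, p1, p2, k3] as OpenCV has them; the pictures are not rectified), "xyz" and "orientation" of the camera in the world; the wrist camera has in their place "tool_from_camera" (4x4, takes a point from camera to tool coordinates, whose origin is the TCP and whose axes are the flange's). Camera axes: x right, y down, z forward; pixel columns grow to the right and rows downward; lengths in m; the calibration is good to about 2 mm. A picture is of the moment at which its call begins: read the wrist's pose just before it. calibration takes no time and is no camera call.
- workorder.close_job(): hands the job in; it is judged then, once.
Trained networks look in the newest picture that a camera, given by its name, has taken for a name from the list of things; names that differ only in an ending like _2 or _b are one class to them, and where a whole thing is asked for, a point or a joint stands for the part that bears it (a point fixed in the world has none). Each returns a list of dicts, best first, with "p" (0 to 1); they miss things now and then, are a little off and sometimes report something else, mostly with a low value. They report only what shows in the picture. A call takes as long as a camera call. They do not tell look-alikes from the thing itself.
- finder.silhouettes(camera, name): "region" (480x640 bool, what is visible of it) and "rect" ([left, top, right, bottom] in pixels, round what is visible of it).
The state is a dict: "time": time; "q": joint angles; "qvel": joint speeds; "joint_efforts": joint torques, N m; "eef_pos": TCP position; "tcp_rot": TCP orientation; "ft_force": force on the tool from outside, world axes, zero at the start; "ft_torque": the same for the moment, N m; "grip_width": finger opening in m; "grasp_force": force on a finger pad.
Only numpy, scipy, OpenCV 4.12 (cv2) and the standard library are available. Lean on these libraries where they do the work, as an engineer would, in place of code of your own. Each camera call takes 0.05 s, during which the arm holds its last target. There are 200 camera calls.

TASK

Log the lift fixture in: take the code scanner from its charging pad, hold it upright and steady for about two seconds with its window 5 to 10 cm straight above the middle of the barcode label on the fixture's base, and stand it back upright on the middle of its pad. Then grip the fixture's spring-loaded crank and swing it up until the lever stands straight up, where the cam lifts the table highest, and finish while still holding it there, without letting go. Leave the spanner, the tape roll and the cork block where they lie.

Things in the scene. Friction and masses are not known exactly. Their poses are not given: they have to be found in the camera images.
- cam_fixture: Lift fixture fixed to the bench: base plate 12 mm high (x -70..70, y -55..125 mm), two grey cheeks, between them a cam under an aluminium lift table 90 x 68 mm with a steel flange; top 131 mm above the bench at rest, 141 lifted. Origin: on the bench under the axle, midway between the cheeks; z up. At rest the lever points along -x; the crank's grip is on the -y side, the label on the +y side.
- code_label (a point): Centre of the white barcode label (50 x 36 mm) lying face up on the base plate, 13 mm above the bench, 85 mm to the +y side of the fixture's origin. z up.
- cam_axle (a point): Point on the cam's axle, 75 mm above the fixture's origin; axes as the fixture's. The axle is level and runs along this y axis; the crank turns about it.
- crank_handle (a point): Middle of the crank's grip: round smooth black bar, 19 mm thick, 74 mm long, parallel to the axle, at the end of a flat steel lever; 110 mm from the axle line, 90 mm to the fixture's -y side of cam_axle. The lever arm begins 39.5 mm from this point on the fixture's side; the other side is free. Height above the bench: 94 mm at rest, 185 mm with the lever straight up.
- cam_lever (a joint): Lever angle: 0 at rest (toward the fixture's -x, 10 degrees above level), growing as the grip is raised and swung over toward +x; 1.40 rad is straight up, the cam's highest lift; past that, to 2.1 rad, the lift is less again. A spring draws it back to 0, with 3 to 5 N at the grip.
- lift_table (a joint): Lift of the table: 0 at rest, 0.010 m at the cam's highest point (nearly flat within 0.15 rad of the top).
- scanner: Stand-up code scanner, loose, about 0.16 kg, 130 mm tall: round grey head 52 mm in diameter and 26 mm high below, a cone up to 46 mm, above that a round black grip 34 mm in diameter (46 to 130 mm). Origin: centre of its underside, which is the window; it reads straight down along -z.
- scanner_mid (a point): The scanner's centre half-way up, on its axis, 65 mm above its underside.
- charging_pad: Round grey charging pad fixed to the bench, 110 mm in diameter, 10 mm high; origin at the centre of its underside. The scanner stands on it, within 10 mm of its middle, at the start.
- spanner: Bystander: loose double open-ended steel spanner, 220 mm long, 4 mm thick, lying flat. Origin at its middle, on the bench.
- tape: Bystander: loose roll of black tape, 66 mm in diameter, 18 mm high. Origin at the centre of its underside.
- cork_block: Bystander: loose cork sanding block, 52 x 68 x 24 mm. Origin at the centre of its underside.
Not all that is in view belongs to the job. Leave any red look-alike of the scanner alone. Of the things that look like the charging_pad, the larger one is meant.

How it is judged:
On the way, in this order (a step that is already met when the one before it is completed fails the run):
1. the scanner is held upright and steady, window 3 to 13 cm above the label and pointing at it, for a second (x of code_label in the frame of scanner between -0.018 and 0.018 m and y of code_label in the frame of scanner between -0.018 and 0.018 m and z of code_label in the frame of scanner between -0.13 and -0.03 m and angle between scanner's own z axis and vertical below 0.2 rad and linear speed of scanner below 0.03 m/s), for 1 s.
2. the scanner stands upright on the middle of its pad again, let go (horizontal distance between scanner and charging_pad below 0.03 m and height (world z) of scanner below 0.014 m and angle between scanner's own z axis and vertical below 0.1 rad and linear speed of scanner below 0.02 m/s and contact force between the fingers and scanner below 0.1 N), for 0.2 s.
3. the lever stands straight up, at the cam's highest lift (value of joint cam_lever between 1.23 and 1.57 rad), for 0.2 s.
At the end, for the whole second after the job is handed in: The crank lever is held still by the fingers (contact over 1 N) within 0.17 rad (10 degrees) of straight up, the lift table raised more than 9 mm; the scanner stands upright, untouched, within 30 mm of the middle of its charging pad (all of step 3 and velocity of joint cam_lever between -0.1 and 0.1 rad/s and value of joint lift_table above 0.009 m and contact force between the fingers and cam_lever above 1 N and contact force between scanner and cam_lever below 0.1 N and horizontal distance between scanner and charging_pad below 0.03 m and height (world z) of scanner below 0.014 m and angle between scanner's own z axis and vertical below 0.1 rad and contact force between the arm and scanner below 0.1 N); the arm keeps its last pose, push and grip.
It fails at once if a bystander (spanner, tape roll or cork block) is moved more than 4 cm (distance of any of spanner, tape, cork_block from where it was at the start of the episode above 0.04 m).
It fails at once if the scanner is tipped over (angle between scanner's own z axis and vertical above 1 rad).
It fails at once if the scanner is let go in the air, more than 2 cm above its pad (contact force between the fingers and scanner below 0.05 N and height (world z) of scanner above 0.03 m).
It also fails if it takes over 69 s, if anything falls off the work surface, if the arm or the gripper's body presses on something with over 40 N, if the wrist force passes 120 N, or if a joint passes its speed limit or range.

## Working session

There is one attempt and no reset: what is moved stays moved. The work goes in short steps, Python scripts to look and compute and a tool call to move; the robot and the scene stay as the last step left them, time stands still between calls to the robot, and variables do not carry over. Pictures are saved under pics/ and viewed, at most 10 in all, crops included, and the job is handed in when it is done.

Besides the shell and the picture viewer there is one more tool, called after "Emit:" as name(argument=value, ...), one argument or row to a line, values as JSON. carry_out: Moves the arm, as the interface text tells. Its arguments: {"type":"object","properties":{"plan":{"type":"array"},"grip_force":{"type":"number"}},"required":["plan"]}

```bash
mkdir -p pics; cat > h.py <<'E'
import numpy as np, cv2
from workcell import env, eyes, workorder, finder
from scipy.spatial.transform import Rotation as R
def q2R(q): return R.from_quat([q[1],q[2],q[3],q[0]]).as_matrix()
def cam(name,s=None):
    c=eyes.calibration(name); K=np.array(c["K"]); D=np.array(c["D"],float)
    if "xyz" in c: return K,D,q2R(c["orientation"]),np.array(c["xyz"])
    s=s or env.observe(); T=np.array(c["tool_from_camera"]); Rt=q2R(s["tcp_rot"])
    return K,D,Rt@T[:3,:3],Rt@T[:3,3]+np.array(s["eef_pos"])
def px2w(C,uv,z):
    K,D,Rc,p=C; n=cv2.undistortPoints(np.array(uv,float).reshape(-1,1,2),K,D).reshape(-1,2)
    d=np.c_[n,np.ones(len(n))]@Rc.T
    return p+d*((z-p[2])/d[:,2])[:,None]
def w2px(C,P):
    K,D,Rc,p=C; r=cv2.Rodrigues(Rc.T)[0]
    return cv2.projectPoints(np.array(P,float).reshape(-1,1,3),r,-Rc.T@p,K,D)[0].reshape(-1,2)
E
python3 - <<'E'
from h import *
for n in("scene","top"):
    cv2.imwrite(f"pics/{n}0.png",eyes.snapshot(n)); C=cam(n); print(n,C[3],C[2][:,2])
    for k in("scanner","charging_pad","code_label","crank_handle","cam_fixture","spanner","tape","cork_block"):
        for d in finder.silhouettes(n,k)[:3]:
            ys,xs=np.nonzero(d["region"]); print(n,k,round(d["p"],2),np.round(d["rect"]),(xs.mean().round(1),ys.mean().round(1)),len(xs))
print(env.observe())
E
```

```text
scene [0.02196621 0.6450302  1.0810999 ] [ 0.43007934 -0.49285801 -0.75638796]
scene scanner 0.79 [204. 248. 232. 288.] (np.float64(216.4), np.float64(268.5)) 612
scene scanner 0.75 [256. 257. 277. 295.] (np.float64(263.7), np.float64(277.5)) 594
scene charging_pad 0.87 [293. 303. 320. 327.] (np.float64(306.9), np.float64(316.1)) 568
scene charging_pad 0.84 [246. 279. 287. 310.] (np.float64(264.2), np.float64(294.5)) 741
scene code_label 0.8 [320. 180. 410. 248.] (np.float64(358.3), np.float64(215.1)) 2653
scene crank_handle 0.55 [352. 182. 408. 211.] (np.float64(393.5), np.float64(193.3)) 282
scene cam_fixture 0.6 [322. 182. 410. 250.] (np.float64(358.2), np.float64(215.2)) 2681
scene spanner 0.6 [285. 261. 349. 282.] (np.float64(305.3), np.float64(270.0)) 267
scene cork_block 0.7 [232. 355. 262. 378.] (np.float64(246.0), np.float64(366.7)) 432
top [ 0.38870641 -0.01676447  1.25053134] [ 0.1678919   0.01617111 -0.98567277]
top scanner 0.76 [231. 218. 256. 241.] (np.float64(243.4), np.float64(230.0)) 430
top scanner 0.59 [207. 175. 233. 200.] (np.float64(220.6), np.float64(186.5)) 39
[... 872 characters left out ...]
array([-1.48639883e+00,  3.12878727e-01,  1.49766713e+00, -5.02747037e-06,
        1.33099816e+00, -2.23386909e-01]), 'qvel': array([ 1.56434499e-03,  8.33608825e-04,  4.39990932e-04, -6.56226306e-05,
        5.70461576e-04,  9.62131358e-04]), 'joint_efforts': array([-1.48899697e-03, -4.12166154e+01, -2.59890997e+01, -2.73084152e-04,
        4.95560216e-04,  1.01411811e-05]), 'eef_pos': array([ 0.15904294, -0.50034788,  0.25331746]), 'tcp_rot': array([ 2.40921796e-05,  9.88181855e-01,  1.53286076e-01, -4.12470933e-06]), 'ft_force': array([-0.53606877, -0.00271193, -0.50642685]), 'ft_torque': array([-0.005895  , -0.0353346 , -0.03896501]), 'grasp_force': 0.0, 'grip_width': 0.0854737165170204}
```

```bash
python3 - <<'E'
from h import *
t=cv2.imread("pics/top0.png"); cv2.imwrite("pics/topc.png",cv2.resize(t[150:345,150:510],None,fx=2.2,fy=2.2,interpolation=cv2.INTER_CUBIC))
C=cam("top");r=lambda uv,z:print(uv,np.round(px2w(C,uv,z),3)[0])
for uv,z in(((246,236.3),.01),((245,236),.01),((251.5,284),.01),((220.6,186.5),.13),((243.4,230),.13),((177,283.8),.024),((297,250),0),((473,306),.009)): r(uv,z)
E
```

```text
(246, 236.3) [0.609 0.194 0.01 ]
(245, 236) [0.61  0.196 0.01 ]
(251.5, 284) [0.477 0.179 0.01 ]
(220.6, 186.5) [0.718 0.238 0.13 ]
(243.4, 230) [0.604 0.18  0.13 ]
(177, 283.8) [0.483 0.378 0.024]
(297, 250) [0.568 0.054 0.   ]
(473, 306) [ 0.401 -0.412  0.009]
```

View pics/topc.png

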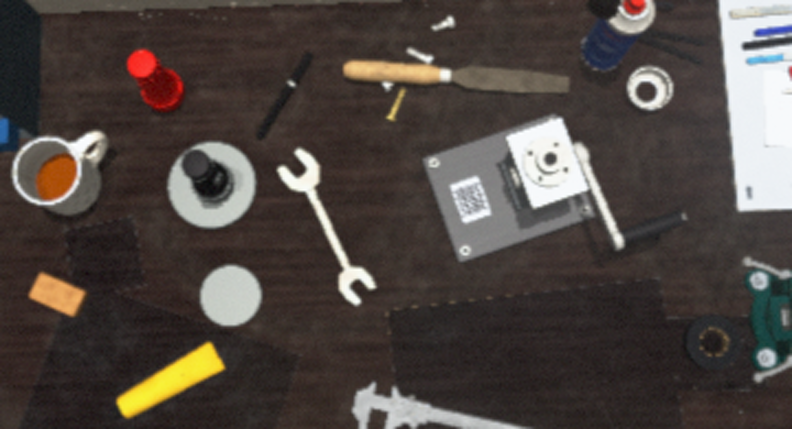

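View pics/scene0.png

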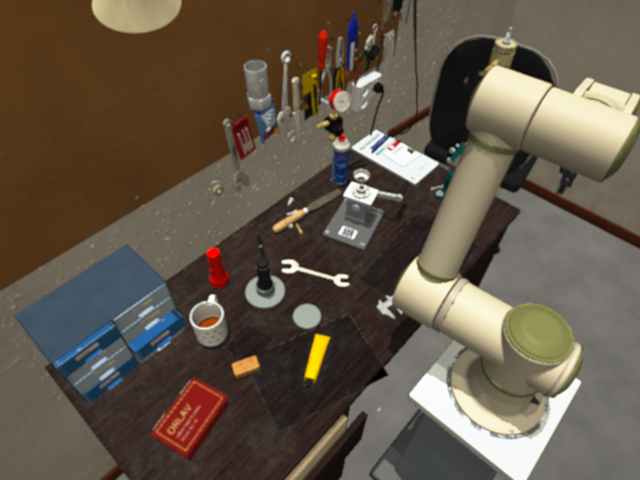

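The top view shows these candidates:
- **Scanner:** the black one stands at px (243,230) on a grey pad. The red look-alike is at (220,186), so I leave it alone.
- **Pad:** there are grey discs at (246,234) and (254,284). The first is larger and carries the scanner, so it is the charging pad.
- **Fixture:** the label is at about (363,240) and the crank grip runs from about (432,259) to (462,248).

Next I bring the wrist camera over for an enlarged check.

```bash
cat >> h.py <<'E'
def to(target,yaw=None):
    "tool-frame shift to world target"
    s=env.observe(); Rt=q2R(s["tcp_rot"]); return Rt.T@(np.array(target)-s["eef_pos"])
E
python3 - <<'E'
from h import *
s=env.observe(); Rt=q2R(s["tcp_rot"]); print(Rt.round(3)); print(np.round(eyes.calibration("wrist")["tool_from_camera"],3), np.round(eyes.calibration("wrist")["K"],0))
C=cam("top")
f=lambda uv,z:np.round(px2w(C,uv,z),3)[0]
g=lambda a,b:(150+a/2.2,150+b/2.2)
for n,c,z in(("padL",(168,185),.01),("padR",(256,185),.01),("padT",(212,141),.01),("padB",(212,228),.01),("label",(469,199),.013),("c1",(425,157),.012),("c2",(462,262),.012),("hub",(550,158),.14),("h1",(622,242),.094),("h2",(687,216),.094)): print(n,f(g(*c),z))
for t in ((.57,.19,.36),(.40,-.10,.36)): print(to(t))
E
```

```text
[[ 0.953  0.303 -0.   ]
 [ 0.303 -0.953 -0.   ]
 [-0.     0.    -1.   ]]
[[-0.    -0.964 -0.266  0.068]
 [ 1.    -0.     0.001  0.001]
 [-0.001 -0.266  0.964 -0.121]
 [ 0.     0.     0.     1.   ]] [[385.   0. 315.]
 [  0. 385. 237.]
 [  0.   0.   1.]]
padL [0.617 0.248 0.01 ]
padR [0.613 0.137 0.01 ]
padT [0.672 0.192 0.01 ]
padB [0.561 0.193 0.01 ]
label [ 0.587 -0.128  0.013]
c1 [ 0.642 -0.075  0.012]
c2 [ 0.509 -0.116  0.012]
hub [ 0.61  -0.209  0.14 ]
h1 [ 0.518 -0.294  0.094]
h2 [ 0.546 -0.37   0.094]
[ 0.60078342 -0.5334022  -0.1067166 ]
[ 0.35091705 -0.30853158 -0.1067023 ]
```

Emit:
carry_out(
  plan=[
    {"travel":[0,0,-0.01],"spin":-0.12,"gripper":-1},
    {"travel":[0,0,-0.01],"spin":-0.12,"gripper":-1},
    {"travel":[0,0,-0.01],"spin":-0.12,"gripper":-1},
    {"travel":[0,0,-0.01],"spin":-0.12,"gripper":-1},
    {"travel":[0,0,-0.01],"spin":-0.12,"gripper":-1},
    {"travel":[0,0,-0.01],"spin":-0.12,"gripper":-1},
    {"travel":[0,0,-0.01],"spin":-0.12,"gripper":-1},
    {"travel":[0,0,-0.01],"spin":-0.12,"gripper":-1},
    {"travel":[0,0,0],"spin":-0.12,"gripper":-1},
    {"travel":[0,0,0],"spin":-0.12,"gripper":-1},
    {"travel":[0,0,0],"spin":-0.12,"gripper":-1},
    {"travel":[0,0,0],"spin":-0.12,"gripper":-1},
    {"travel":[0,0,0],"spin":-0.12,"gripper":-1},
    {"travel":[0,0,0],"spin":0,"gripper":-1},
  ],
)

```text
time: 2.07
eef_pos: [0.1591, -0.5003, 0.3333]
tcp_rot: [0.0, 0.593, 0.805, 0.0]
ft_force: [0.6, -0.1, 0.2]
grip_width: 0.0854
grasp_force: 0.0
```

```bash
python3 - <<'E'
from h import *
s=env.observe();print(s["time"],s["eef_pos"],s["q"].round(2),q2R(s["tcp_rot"]).round(3))
print(to((.60,-.16,.33)))
E
```

```text
2.0667 [ 0.15906033 -0.50032405  0.33327976] [-1.49  0.27  1.35  0.    1.52 -1.79] [[-0.297  0.955  0.   ]
 [ 0.955  0.297  0.   ]
 [ 0.     0.    -1.   ]]
[0.19415289 0.52206579 0.00331276]
```

Emit:
carry_out(
  plan=[
    {"travel":[0.0108,0.029,0],"spin":0,"gripper":-1},
    {"travel":[0.0108,0.029,0],"spin":0,"gripper":-1},
    {"travel":[0.0108,0.029,0],"spin":0,"gripper":-1},
    {"travel":[0.0108,0.029,0],"spin":0,"gripper":-1},
    {"travel":[0.0108,0.029,0],"spin":0,"gripper":-1},
    {"travel":[0.0108,0.029,0],"spin":0,"gripper":-1},
    {"travel":[0.0108,0.029,0],"spin":0,"gripper":-1},
    {"travel":[0.0108,0.029,0],"spin":0,"gripper":-1},
    {"travel":[0.0108,0.029,0],"spin":0,"gripper":-1},
    {"travel":[0.0108,0.029,0],"spin":0,"gripper":-1},
    {"travel":[0.0108,0.029,0],"spin":0,"gripper":-1},
    {"travel":[0.0108,0.029,0],"spin":0,"gripper":-1},
    {"travel":[0.0108,0.029,0],"spin":0,"gripper":-1},
    {"travel":[0.0108,0.029,0],"spin":0,"gripper":-1},
    {"travel":[0.0108,0.029,0],"spin":0,"gripper":-1},
    {"travel":[0.0108,0.029,0],"spin":0,"gripper":-1},
    {"travel":[0.0108,0.029,0],"spin":0,"gripper":-1},
    {"travel":[0.0108,0.029,0],"spin":0,"gripper":-1},
    {"travel":[0,0,0],"spin":0,"gripper":-1},
    {"travel":[0,0,0],"spin":0,"gripper":-1},
  ],
)

```text
time: 3.73
eef_pos: [0.6019, -0.1608, 0.3326]
tcp_rot: [-0.0, 0.595, 0.804, -0.0]
ft_force: [-0.6, -0.6, -0.1]
grip_width: 0.0854
grasp_force: 0.0
```

```bash
python3 - <<'E'
from h import *
s=env.observe();print(s["time"],s["eef_pos"],s["q"].round(2))
C=cam("wrist",s); im=eyes.snapshot("wrist"); np.savez("w1.npz",*C,im=im); cv2.imwrite("pics/w1.png",im)
E
```

```text
3.7333 [ 0.60192605 -0.16076962  0.33257056] [-0.45  0.51  1.01 -0.    1.62 -0.74]
```

View pics/w1.png

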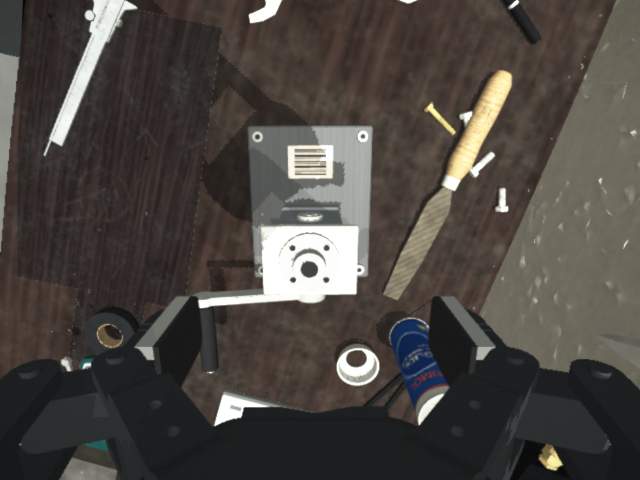

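The wrist view shows the label centred at (310.5,162), the plate's upper corners at (249,127) and (372,126), and the grip from (207,306) to (211,373). I convert these to positions and check them against the given geometry.

```bash
python3 - <<'E'
from h import *
from scipy.optimize import least_squares
d=np.load("w1.npz"); C=[d[f"arr_{i}"] for i in range(4)]
obs=np.array([[310.5,161.8],[249,127],[372,126],[370,276],[310,269],[207,308],[211,373]],float)
# fixture coords: label, plate corners (-70,125),(70,125),(70,-55), hub on axis(top unknown), handle ends
F=np.array([[0,85,13],[-70,125,12],[70,125,12],[70,-55,12],[0,0,131],[-108.3,-53,94],[-108.3,-127,94]])/1e3
def P(p):
    c,s=np.cos(p[2]),np.sin(p[2]); return np.c_[p[0]+c*F[:,0]-s*F[:,1],p[1]+s*F[:,0]+c*F[:,1],F[:,2]]
r=least_squares(lambda p:(w2px(C,P(p))-obs).ravel(),[.61,-.209,.3],loss="soft_l1")
print(r.x); print((w2px(C,P(r.x))-obs).round(1)); print(P(r.x).round(3)); print(px2w(C,obs[:1],.013))
print(w2px(cam("top"),P(r.x)[[0,5,6]]).round(1))
print("go",to((.60,.12,.30)))
E
```

```text
[ 0.61405184 -0.21266386  0.31246587]
[[-0.3  0.7]
 [-2.7  0.1]
 [ 0.8 -1.2]
 [-0.4  1.3]
 [ 0.5  0.9]
 [-0.6 -0.6]
 [ 2.1 -3.2]]
[[ 0.588 -0.132  0.013]
 [ 0.509 -0.115  0.012]
 [ 0.642 -0.072  0.012]
 [ 0.698 -0.243  0.012]
 [ 0.614 -0.213  0.131]
 [ 0.527 -0.296  0.094]
 [ 0.55  -0.367  0.094]]
[[ 0.5880072  -0.13094598  0.013     ]]
[[364.6 239.9]
 [433.5 256.4]
 [460.7 246.6]]
go [0.26982189 0.08070369 0.03293004]
```

Emit:
carry_out(
  plan=[
    {"travel":[0.0206,0.0062,0.0024],"spin":0,"gripper":-1},
    {"travel":[0.0206,0.0062,0.0024],"spin":0,"gripper":-1},
    {"travel":[0.0206,0.0062,0.0024],"spin":0,"gripper":-1},
    {"travel":[0.0206,0.0062,0.0024],"spin":0,"gripper":-1},
    {"travel":[0.0206,0.0062,0.0024],"spin":0,"gripper":-1},
    {"travel":[0.0206,0.0062,0.0024],"spin":0,"gripper":-1},
    {"travel":[0.0206,0.0062,0.0024],"spin":0,"gripper":-1},
    {"travel":[0.0206,0.0062,0.0024],"spin":0,"gripper":-1},
    {"travel":[0.0206,0.0062,0.0024],"spin":0,"gripper":-1},
    {"travel":[0.0206,0.0062,0.0024],"spin":0,"gripper":-1},
    {"travel":[0.0206,0.0062,0.0024],"spin":0,"gripper":-1},
    {"travel":[0.0206,0.0062,0.0024],"spin":0,"gripper":-1},
    {"travel":[0.0206,0.0062,0.0024],"spin":0,"gripper":-1},
    {"travel":[0.0206,0.0062,0.0024],"spin":0,"gripper":-1},
    {"travel":[0,0,0],"spin":0,"gripper":-1},
    {"travel":[0,0,0],"spin":0,"gripper":-1},
  ],
)

```text
time: 5.12
eef_pos: [0.5996, 0.1391, 0.2999]
tcp_rot: [0.0, 0.595, 0.804, -0.0]
ft_force: [0.5, 0.5, 0.2]
grip_width: 0.0852
grasp_force: 0.0
```

```bash
python3 - <<'E'
from h import *
s=env.observe();print(s["time"],s["eef_pos"],s["q"].round(2))
C=cam("wrist",s); im=eyes.snapshot("wrist"); np.savez("w2.npz",*C,im=im); cv2.imwrite("pics/w2.png",im)
for k in("scanner","charging_pad"):
    for d in finder.silhouettes("wrist",k)[:3]:
        ys,xs=np.nonzero(d["region"]); print(k,d["p"],d["rect"],xs.mean(),ys.mean(),len(xs))
print(w2px(C,[[.615,.192,.01],[.615,.192,.14]]))
E
```

```text
5.1167 [0.59958057 0.13907905 0.29987716] [ 0.04  0.5   1.11 -0.    1.53 -0.26]
scanner 0.94 [445.4, 104.7, 562.7, 157.8] 504.48109820485746 129.70876451953538 4735
scanner 0.8 [323.4, 127.7, 381.8, 191.2] 351.66120625465373 158.53350707371555 2686
charging_pad 0.7 [292.8, 94.4, 399.3, 204.0] 342.91591349257584 145.29309231762429 6196
charging_pad 0.57 [175.7, 93.1, 246.9, 170.6] 211.92283037475346 131.98471400394476 4056
charging_pad 0.23 [324.3, 129.3, 382.3, 189.6] 351.4463405384907 158.64922260144104 2637
[[343.2549636  150.67839852]
 [356.20565269 159.9110173 ]]
```

View pics/w2.png

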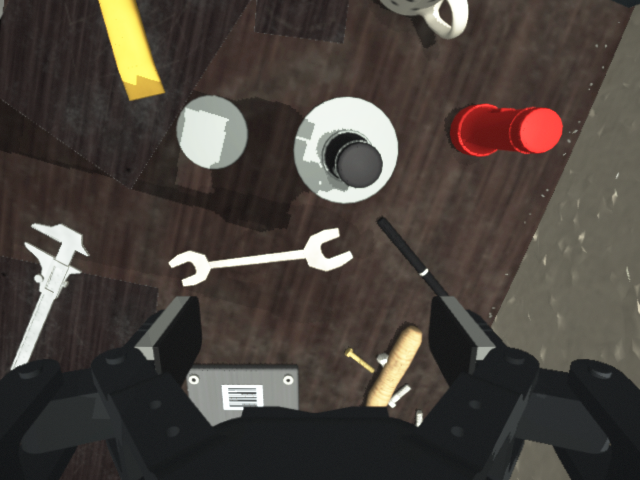

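The wrist view has the black scanner (top disc at about (359,163)) on the large pad (346,149), the small disc at (212,132) and the red look-alike at (505,130). I confirm in one enlarged crop with the circles fitted.

```bash
python3 - <<'E'
from h import *
d=np.load("w2.npz"); C=[d[f"arr_{i}"] for i in range(4)]; im=d["im"]
p=px2w(C,[[346,150]],.01)[0]; t=px2w(C,[[359,163.5]],.14)[0]
print("pad",p,"scanner",t)
a=np.linspace(0,2*np.pi,60)
def ring(c,r,z,col):
    q=w2px(C,np.c_[c[0]+r*np.cos(a),c[1]+r*np.sin(a),0*a+z]); cv2.polylines(big,[np.int32((q-[280,80])*4)],True,col,1)
big=cv2.resize(im[80:220,280:415],None,fx=4,fy=4,interpolation=cv2.INTER_CUBIC)
ring(p,.055,.01,(0,0,255)); ring(t,.017,.14,(0,255,0)); ring(t,.026,.036,(255,255,0))
cv2.imwrite("pics/c2.png",big)
print(to((t[0],t[1],.24)),to((t[0],t[1],.108)))
E
```

```text
pad [0.61752729 0.19350041 0.01      ] scanner [0.61773341 0.1901721  0.14      ]
[0.04472695 0.03212242 0.06003453] [0.04477491 0.03207912 0.19203452]
```

View pics/c2.png

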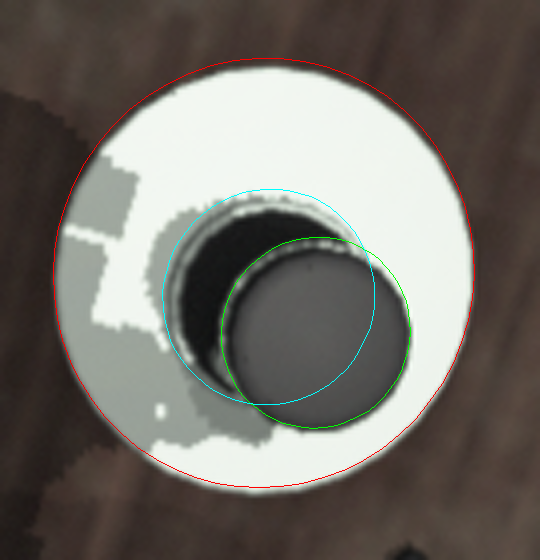

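The crop confirms it: black scanner on the large pad, with the rings fitting to about 1 mm. I go down over it and grip.

Emit:
carry_out(
  plan=[
    {"travel":[0.022,0.0163,0],"spin":0,"gripper":-1},
    {"travel":[0.0217,0.0163,0],"spin":0,"gripper":-1},
    {"travel":[0,0,0],"spin":0,"gripper":-1},
    {"travel":[0,0,0.024],"spin":0,"gripper":-1},
    {"travel":[0,0,0.024],"spin":0,"gripper":-1},
    {"travel":[0,0,0.024],"spin":0,"gripper":-1},
    {"travel":[0,0,0.024],"spin":0,"gripper":-1},
    {"travel":[0,0,0.024],"spin":0,"gripper":-1},
    {"travel":[0,0,0.024],"spin":0,"gripper":-1},
    {"travel":[0,0,0.024],"spin":0,"gripper":-1},
    {"travel":[0,0,0.024],"spin":0,"gripper":-1},
    {"travel":[0,0,0],"spin":0,"gripper":-1},
    {"travel":[0,0,0],"spin":0,"gripper":-1},
  ],
  grip_force=40,
)

```text
time: 6.35
eef_pos: [0.6182, 0.1898, 0.1076]
tcp_rot: [-0.0, 0.595, 0.804, -0.001]
ft_force: [0.4, 0.3, 0.1]
grip_width: 0.0855
grasp_force: 0.0
```

Emit:
carry_out(
  plan=[
    {"travel":[0,0,0],"spin":0,"gripper":1},
    {"travel":[0,0,0],"spin":0,"gripper":1},
    {"travel":[0,0,0],"spin":0,"gripper":1},
    {"travel":[0,0,0],"spin":0,"gripper":1},
    {"travel":[0,0,0],"spin":0,"gripper":1},
    {"travel":[0,0,0],"spin":0,"gripper":1},
    {"travel":[0,0,0],"spin":0,"gripper":1},
    {"travel":[0,0,0],"spin":0,"gripper":1},
    {"travel":[0,0,0],"spin":0,"gripper":1},
    {"travel":[0,0,0],"spin":0,"gripper":1},
  ],
  grip_force=40,
)

```text
time: 7.18
eef_pos: [0.6185, 0.1908, 0.1087]
tcp_rot: [0.0, 0.595, 0.804, 0.0]
ft_force: [-2.0, -0.7, 6.4]
grip_width: 0.0329
grasp_force: 39.6
```

```bash
python3 - <<'E'
from h import *
s=env.observe();print(s["time"],s["eef_pos"],s["grip_width"],s["grasp_force"],s["ft_force"],s["q"].round(2))
z=s["eef_pos"][2]
print(to((.588,-.131,z)), to((*s["eef_pos"][:2],.25)))
E
```

```text
7.1833 [0.61849816 0.19082051 0.10873548] 0.03288672646164977 39.60806116461754 [-2.02220522 -0.7257051   6.39738391] [ 0.12  0.71  1.26 -0.    1.17 -0.18]
[-2.98793176e-01 -1.23374303e-01 -3.46688192e-06] [-5.65820814e-05  1.41002515e-04 -1.41264442e-01]
```

Emit:
carry_out(
  plan=[
    {"travel":[0,0,-0.005],"spin":0,"gripper":1},
    {"travel":[0,0,-0.015],"spin":0,"gripper":1},
    {"travel":[0,0,-0.02],"spin":0,"gripper":1},
    {"travel":[0,0,-0.02],"spin":0,"gripper":1},
    {"travel":[0,0,-0.015],"spin":0,"gripper":1},
    {"travel":[0,0,-0.005],"spin":0,"gripper":1},
    {"travel":[0,0,0],"spin":0,"gripper":1},
    {"travel":[0,0,0],"spin":0,"gripper":1},
  ],
)

```text
time: 7.85
eef_pos: [0.618, 0.1908, 0.1868]
tcp_rot: [-0.0, 0.595, 0.804, -0.0]
ft_force: [0.4, 0.3, -1.5]
grip_width: 0.0331
grasp_force: 39.9
```

Emit:
carry_out(
  plan=[
    {"travel":[-0.008,-0.0033,0],"spin":0,"gripper":1},
    {"travel":[-0.016,-0.0066,0],"spin":0,"gripper":1},
    {"travel":[-0.02,-0.00825,0],"spin":0,"gripper":1},
    {"travel":[-0.02,-0.00825,0],"spin":0,"gripper":1},
    {"travel":[-0.02,-0.00825,0],"spin":0,"gripper":1},
    {"travel":[-0.02,-0.00825,0],"spin":0,"gripper":1},
    {"travel":[-0.02,-0.00825,0],"spin":0,"gripper":1},
    {"travel":[-0.02,-0.00825,0],"spin":0,"gripper":1},
    {"travel":[-0.02,-0.00825,0],"spin":0,"gripper":1},
    {"travel":[-0.02,-0.00825,0],"spin":0,"gripper":1},
    {"travel":[-0.02,-0.00825,0],"spin":0,"gripper":1},
    {"travel":[-0.02,-0.00825,0],"spin":0,"gripper":1},
    {"travel":[-0.02,-0.00825,0],"spin":0,"gripper":1},
    {"travel":[-0.02,-0.00825,0],"spin":0,"gripper":1},
    {"travel":[-0.02,-0.00825,0],"spin":0,"gripper":1},
    {"travel":[-0.01,-0.0041,0],"spin":0,"gripper":1},
    {"travel":[-0.005,-0.0021,0],"spin":0,"gripper":1},
    {"travel":[0,0,0],"spin":0,"gripper":1},
    {"travel":[0,0,0],"spin":0,"gripper":1},
  ],
)

```text
time: 9.43
eef_pos: [0.5877, -0.1306, 0.1874]
tcp_rot: [-0.0, 0.595, 0.804, 0.0]
ft_force: [-0.2, 0.2, -0.7]
grip_width: 0.033
grasp_force: 39.9
```

```bash
python3 - <<'E'
from h import *
s=env.observe();print(s["time"],s["eef_pos"],s["grip_width"],s["grasp_force"],s["ft_force"],s["q"].round(2))
cv2.imwrite("pics/s3.png",cv2.resize(eyes.snapshot("scene")[120:320,230:460],None,fx=3,fy=3)); 
print(to((.588,-.131,s["eef_pos"][2])))
C=cam("wrist"); cv2.imwrite("pics/w3.png",eyes.snapshot("wrist"))
E
```

```text
9.4333 [ 0.58773581 -0.13055354  0.18736111] 0.03296249052437905 39.90252077579498 [-0.16447846  0.23314585 -0.66885575] [-0.41  0.54  1.34  0.    1.26 -0.71]
[-7.81291621e-04 -8.81767047e-05  1.42468491e-04]
```

View pics/w3.png

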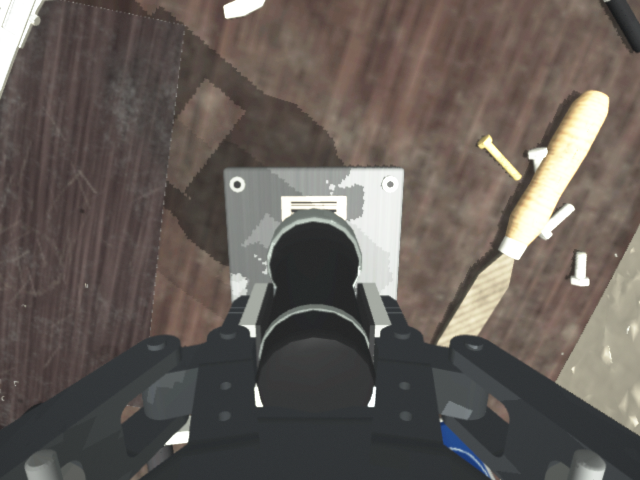

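The scanner is gripped upright, its axis at column ~315 in line with the label (centre column ~314). The label's upper edge shows at row ~197, above the head, as expected. Holding for about 2.2 s.

Emit:
carry_out(
  plan=[
    {"travel":[0,0,0],"spin":0,"gripper":1},
    {"travel":[0,0,0],"spin":0,"gripper":1},
    {"travel":[0,0,0],"spin":0,"gripper":1},
    {"travel":[0,0,0],"spin":0,"gripper":1},
    {"travel":[0,0,0],"spin":0,"gripper":1},
    {"travel":[0,0,0],"spin":0,"gripper":1},
    {"travel":[0,0,0],"spin":0,"gripper":1},
    {"travel":[0,0,0],"spin":0,"gripper":1},
    {"travel":[0,0,0],"spin":0,"gripper":1},
    {"travel":[0,0,0],"spin":0,"gripper":1},
    {"travel":[0,0,0],"spin":0,"gripper":1},
    {"travel":[0,0,0],"spin":0,"gripper":1},
    {"travel":[0,0,0],"spin":0,"gripper":1},
    {"travel":[0,0,0],"spin":0,"gripper":1},
    {"travel":[0,0,0],"spin":0,"gripper":1},
    {"travel":[0,0,0],"spin":0,"gripper":1},
    {"travel":[0,0,0],"spin":0,"gripper":1},
    {"travel":[0,0,0],"spin":0,"gripper":1},
    {"travel":[0,0,0],"spin":0,"gripper":1},
    {"travel":[0,0,0],"spin":0,"gripper":1},
  ],
)

```text
time: 11.2
eef_pos: [0.5878, -0.1312, 0.1877]
tcp_rot: [0.0, 0.595, 0.804, 0.0]
ft_force: [-0.0, -0.3, -1.2]
grip_width: 0.0335
grasp_force: 39.9
```

Emit:
carry_out(
  plan=[
    {"travel":[0,0,0],"spin":0,"gripper":1},
    {"travel":[0,0,0],"spin":0,"gripper":1},
    {"travel":[0,0,0],"spin":0,"gripper":1},
    {"travel":[0,0,0],"spin":0,"gripper":1},
    {"travel":[0,0,0],"spin":0,"gripper":1},
    {"travel":[0,0,0],"spin":0,"gripper":1},
  ],
)

```text
time: 11.7
eef_pos: [0.5878, -0.1312, 0.1877]
tcp_rot: [0.0, 0.595, 0.804, 0.0]
ft_force: [0.9, -0.6, -0.8]
grip_width: 0.0331
grasp_force: 39.9
```

```bash
python3 - <<'E'
from h import *
s=env.observe();print(s["time"],s["eef_pos"],s["grasp_force"]); print(to((.618,.193,s["eef_pos"][2])))
E
```

```text
11.7 [ 0.58784281 -0.13118786  0.18771755] 39.9026557803154
[ 3.01169003e-01  1.23711182e-01 -5.77057907e-06]
```

Emit:
carry_out(
  plan=[
    {"travel":[0.008,0.0033,0],"spin":0,"gripper":1},
    {"travel":[0.016,0.0066,0],"spin":0,"gripper":1},
    {"travel":[0.02,0.0082,0],"spin":0,"gripper":1},
    {"travel":[0.02,0.0082,0],"spin":0,"gripper":1},
    {"travel":[0.02,0.0082,0],"spin":0,"gripper":1},
    {"travel":[0.02,0.0082,0],"spin":0,"gripper":1},
    {"travel":[0.02,0.0082,0],"spin":0,"gripper":1},
    {"travel":[0.02,0.0082,0],"spin":0,"gripper":1},
    {"travel":[0.02,0.0082,0],"spin":0,"gripper":1},
    {"travel":[0.02,0.0082,0],"spin":0,"gripper":1},
    {"travel":[0.02,0.0082,0],"spin":0,"gripper":1},
    {"travel":[0.02,0.0082,0],"spin":0,"gripper":1},
    {"travel":[0.02,0.0082,0],"spin":0,"gripper":1},
    {"travel":[0.02,0.0082,0],"spin":0,"gripper":1},
    {"travel":[0.02,0.0082,0],"spin":0,"gripper":1},
    {"travel":[0.012,0.005,0],"spin":0,"gripper":1},
    {"travel":[0.005,0.0022,0],"spin":0,"gripper":1},
    {"travel":[0,0,0],"spin":0,"gripper":1},
    {"travel":[0,0,0],"spin":0,"gripper":1},
  ],
)

```text
time: 13.28
eef_pos: [0.618, 0.1923, 0.1876]
tcp_rot: [-0.0, 0.595, 0.804, -0.0]
ft_force: [-0.1, -0.1, -1.2]
grip_width: 0.0331
grasp_force: 39.9
```

Emit:
carry_out(
  plan=[
    {"travel":[0,0,0.008],"spin":0,"gripper":1},
    {"travel":[0,0,0.015],"spin":0,"gripper":1},
    {"travel":[0,0,0.018],"spin":0,"gripper":1},
    {"travel":[0,0,0.015],"spin":0,"gripper":1},
    {"travel":[0,0,0.01],"spin":0,"gripper":1},
    {"travel":[0,0,0.005],"spin":0,"gripper":1},
    {"travel":[0,0,0.003],"spin":0,"gripper":1},
    {"travel":[0,0,0.002],"spin":0,"gripper":1},
    {"travel":[0,0,0],"spin":0,"gripper":1},
    {"travel":[0,0,0],"spin":0,"gripper":1},
  ],
)

```text
time: 14.12
eef_pos: [0.6183, 0.1928, 0.1124]
tcp_rot: [0.0, 0.595, 0.804, 0.0]
ft_force: [-1.0, -0.8, -1.1]
grip_width: 0.033
grasp_force: 39.9
```

```bash
python3 - <<'E'
from h import *
s=env.observe();print(s["time"],s["eef_pos"],s["grasp_force"],s["ft_force"]);
E
```

```text
14.1167 [0.61830845 0.1928418  0.11236331] 39.888717234134674 [-0.99193471 -0.7788239  -1.06345893]
```

Emit:
carry_out(
  plan=[
    {"travel":[0,0,0.0015],"spin":0,"gripper":1},
    {"travel":[0,0,0.001],"spin":0,"gripper":1},
    {"travel":[0,0,0.001],"spin":0,"gripper":1},
    {"travel":[0,0,0],"spin":0,"gripper":1},
    {"travel":[0,0,0],"spin":0,"gripper":1},
  ],
)

```text
time: 14.53
eef_pos: [0.6182, 0.1929, 0.1088]
tcp_rot: [0.0, 0.595, 0.804, 0.0]
ft_force: [-1.7, -0.2, 3.2]
grip_width: 0.0328
grasp_force: 40.3
```

Emit:
carry_out(
  plan=[
    {"travel":[0,0,0],"spin":0,"gripper":-1},
    {"travel":[0,0,0],"spin":0,"gripper":-1},
    {"travel":[0,0,0],"spin":0,"gripper":-1},
    {"travel":[0,0,0],"spin":0,"gripper":-1},
    {"travel":[0,0,0],"spin":0,"gripper":-1},
    {"travel":[0,0,0],"spin":0,"gripper":-1},
    {"travel":[0,0,0],"spin":0,"gripper":-1},
    {"travel":[0,0,0],"spin":0,"gripper":-1},
    {"travel":[0,0,0],"spin":0,"gripper":-1},
    {"travel":[0,0,0],"spin":0,"gripper":-1},
  ],
)

```text
time: 15.37
eef_pos: [0.618, 0.1928, 0.1082]
tcp_rot: [-0.0, 0.595, 0.804, -0.0]
ft_force: [-0.5, -0.4, -0.2]
grip_width: 0.0854
grasp_force: 0.0
```

Emit:
carry_out(
  plan=[
    {"travel":[0,0,-0.01],"spin":0,"gripper":-1},
    {"travel":[0,0,-0.02],"spin":0,"gripper":-1},
    {"travel":[0,0,-0.025],"spin":0,"gripper":-1},
    {"travel":[0,0,-0.025],"spin":0,"gripper":-1},
    {"travel":[0,0,-0.025],"spin":0,"gripper":-1},
    {"travel":[0,0,-0.025],"spin":0,"gripper":-1},
    {"travel":[0,0,-0.025],"spin":0,"gripper":-1},
    {"travel":[0,0,-0.025],"spin":0,"gripper":-1},
    {"travel":[0,0,-0.02],"spin":0,"gripper":-1},
    {"travel":[0,0,0],"spin":0,"gripper":-1},
  ],
)

```text
time: 16.2
eef_pos: [0.6187, 0.193, 0.3139]
tcp_rot: [0.003, 0.595, 0.804, 0.003]
ft_force: [0.3, 0.8, 0.3]
grip_width: 0.0854
grasp_force: 0.0
```

```bash
python3 - <<'E'
from h import *
s=env.observe();print(s["time"],s["eef_pos"],s["ft_force"]); print(R.from_matrix(q2R(s["tcp_rot"])).as_matrix().round(3))
C=cam("wrist",s); im=eyes.snapshot("wrist"); a=w2px(C,[[.618,.192,.07],[.618,.192,.14]]); print(a)
for k in("scanner",):
    for d in finder.silhouettes("wrist",k)[:3]: print(k,d["p"],d["rect"])
cv2.imwrite("pics/w4.png",im)
print(to((.5386,-.3316,s["eef_pos"][2])))
E
```

```text
16.2 [0.61867746 0.19295067 0.31393089] [0.33101427 0.78465526 0.26221756]
[[-0.293  0.956  0.008]
 [ 0.956  0.293  0.001]
 [-0.001  0.008 -1.   ]]
[[311.23398464 202.60736424]
 [311.19788556 218.91133576]]
scanner 0.97 [409.0, 148.6, 497.4, 209.4]
scanner 0.96 [288.7, 173.9, 332.7, 241.4]
[-0.47825361 -0.22941355 -0.00508218]
```

View pics/w4.png

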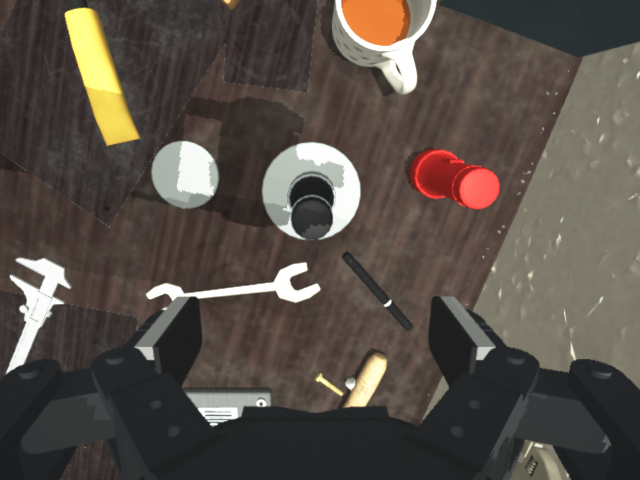

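The scanner stands upright on the pad's middle: its base is near (312,190) and the pad's centre near (311,191). Now over to the crank.

Emit:
carry_out(
  plan=[
    {"travel":[-0.0268,-0.0127,0],"spin":0,"gripper":-1},
    {"travel":[-0.0268,-0.0127,0],"spin":0,"gripper":-1},
    {"travel":[-0.0268,-0.0127,0],"spin":0,"gripper":-1},
    {"travel":[-0.0268,-0.0127,0],"spin":0,"gripper":-1},
    {"travel":[-0.0268,-0.0127,0],"spin":0,"gripper":-1},
    {"travel":[-0.0268,-0.0127,0],"spin":0,"gripper":-1},
    {"travel":[-0.0268,-0.0127,0],"spin":0,"gripper":-1},
    {"travel":[-0.0268,-0.0127,0],"spin":0,"gripper":-1},
    {"travel":[-0.0268,-0.0127,0],"spin":0,"gripper":-1},
    {"travel":[-0.0268,-0.0127,0],"spin":0,"gripper":-1},
    {"travel":[-0.0268,-0.0127,0],"spin":0,"gripper":-1},
    {"travel":[-0.0268,-0.0127,0],"spin":0,"gripper":-1},
    {"travel":[-0.0268,-0.0127,0],"spin":0,"gripper":-1},
    {"travel":[-0.0268,-0.0127,0],"spin":0,"gripper":-1},
    {"travel":[-0.0268,-0.0127,0],"spin":0,"gripper":-1},
    {"travel":[-0.0268,-0.0127,0],"spin":0,"gripper":-1},
    {"travel":[-0.0268,-0.0127,0],"spin":0,"gripper":-1},
    {"travel":[-0.0268,-0.0127,0],"spin":0,"gripper":-1},
    {"travel":[0,0,0],"spin":0,"gripper":-1},
    {"travel":[0,0,0],"spin":0,"gripper":-1},
  ],
)

```text
time: 17.97
eef_pos: [0.5399, -0.3363, 0.3065]
tcp_rot: [-0.001, 0.596, 0.803, 0.0]
ft_force: [0.6, 0.2, -0.3]
grip_width: 0.0854
grasp_force: 0.0
```

```bash
python3 - <<'E'
from h import *
s=env.observe();print(s["time"],s["eef_pos"],s["q"].round(2))
fx=np.array([.614,-.2127]);yaw=.3125; ex=np.array([np.cos(yaw),np.sin(yaw)]); ey=np.array([-ex[1],ex[0]])
h=fx-.1083*ex-.093*ey; print(h)
print(to((*h,.098)))
C=cam("wrist",s); im=eyes.snapshot("wrist"); print(w2px(C,[[*(fx-.1083*ex+y*ey),.094] for y in(-.053,-.09,-.127)]).round())
cv2.imwrite("pics/w5.png",im)
E
```

```text
17.9667 [ 0.53991173 -0.33631389  0.30652361] [-0.74  0.55  1.02  0.    1.58 -1.04]
[ 0.53953697 -0.33449141]
[0.00131184 0.00044952 0.2085273 ]
[[314. 161.]
 [315. 204.]
 [315. 244.]]
```

View pics/w5.png

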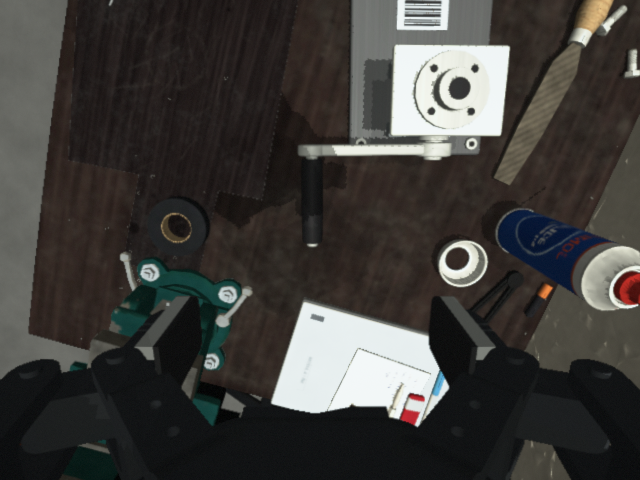

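The grip bar is at column ~312, rows 158–246, agreeing with the prediction to about 2 px. Descending and gripping.

Emit:
carry_out(
  plan=[
    {"travel":[0.001,-0.0015,0.02],"spin":-0.01,"gripper":-1},
    {"travel":[0,0,0.022],"spin":0,"gripper":-1},
    {"travel":[0,0,0.022],"spin":0,"gripper":-1},
    {"travel":[0,0,0.022],"spin":0,"gripper":-1},
    {"travel":[0,0,0.022],"spin":0,"gripper":-1},
    {"travel":[0,0,0.022],"spin":0,"gripper":-1},
    {"travel":[0,0,0.022],"spin":0,"gripper":-1},
    {"travel":[0,0,0.022],"spin":0,"gripper":-1},
    {"travel":[0,0,0.022],"spin":0,"gripper":-1},
    {"travel":[0,0,0.014],"spin":0,"gripper":-1},
    {"travel":[0,0,0],"spin":0,"gripper":-1},
    {"travel":[0,0,0],"spin":0,"gripper":-1},
  ],
)

```text
time: 19.02
eef_pos: [0.5391, -0.3337, 0.0982]
tcp_rot: [-0.001, 0.59, 0.807, 0.0]
ft_force: [-0.8, 0.2, -0.1]
grip_width: 0.0852
grasp_force: 0.0
```

Emit:
carry_out(
  plan=[
    {"travel":[0,0,0],"spin":0,"gripper":1},
    {"travel":[0,0,0],"spin":0,"gripper":1},
    {"travel":[0,0,0],"spin":0,"gripper":1},
    {"travel":[0,0,0],"spin":0,"gripper":1},
    {"travel":[0,0,0],"spin":0,"gripper":1},
    {"travel":[0,0,0],"spin":0,"gripper":1},
    {"travel":[0,0,0],"spin":0,"gripper":1},
    {"travel":[0,0,0],"spin":0,"gripper":1},
    {"travel":[0,0,0],"spin":0,"gripper":1},
    {"travel":[0,0,0],"spin":0,"gripper":1},
    {"travel":[0,0,0],"spin":0,"gripper":1},
    {"travel":[0,0,0],"spin":0,"gripper":1},
    {"travel":[0,0,0],"spin":0,"gripper":1},
  ],
  grip_force=60,
)

```text
time: 20.1
eef_pos: [0.5369, -0.3356, 0.0986]
tcp_rot: [-0.002, 0.591, 0.807, -0.001]
ft_force: [-13.0, -1.4, 6.5]
grip_width: 0.0171
grasp_force: 58.3
```

```bash
python3 - <<'E'
from h import *
s=env.observe();print(s["time"],s["eef_pos"],s["grip_width"],s["grasp_force"],s["ft_force"],s["q"].round(2))
Rt=q2R(s["tcp_rot"]); yaw=.3125; ex=np.array([np.cos(yaw),np.sin(yaw),0])
a0=1.3963-1.4; 
th=np.linspace(0,1.4,17); ang=np.pi/2-1.4+th   # elevation above -x
P=np.outer(-.11*np.cos(ang),ex)+np.outer(.11*np.sin(ang),[0,0,1])
print((np.diff(P,axis=0)@Rt).round(4))
E
```

```text
20.1 [ 0.5368907  -0.33561925  0.09864445] 0.017118213823034766 58.337236773222685 [-12.99947849  -1.37347966   6.46113822] [-0.74  0.7   1.32 -0.    1.13 -1.05]
[[ 0.      0.002  -0.0094]
 [ 0.      0.0028 -0.0092]
 [ 0.      0.0036 -0.0089]
 [ 0.      0.0044 -0.0086]
 [ 0.      0.0051 -0.0082]
 [ 0.      0.0058 -0.0077]
 [ 0.      0.0065 -0.0071]
 [ 0.0001  0.0071 -0.0065]
 [ 0.0001  0.0076 -0.0059]
 [ 0.0001  0.0081 -0.0052]
 [ 0.0001  0.0085 -0.0045]
 [ 0.0001  0.0089 -0.0037]
 [ 0.0001  0.0092 -0.0029]
 [ 0.0001  0.0094 -0.0021]
 [ 0.0001  0.0095 -0.0013]
 [ 0.0001  0.0096 -0.0005]]
```

Gripped: the opening fits the bar. The 13 N side force says the command sits ~2 mm too far along +y, so I shave that off and swing the first half of the arc.

Emit:
carry_out(
  plan=[
    {"travel":[0,-0.002,0],"spin":0,"gripper":1},
    {"travel":[0,0.002,-0.0094],"spin":0,"gripper":1},
    {"travel":[0,0.0028,-0.0092],"spin":0,"gripper":1},
    {"travel":[0,0.0036,-0.0089],"spin":0,"gripper":1},
    {"travel":[0,0.0044,-0.0086],"spin":0,"gripper":1},
    {"travel":[0,0,0],"spin":0,"gripper":1},
    {"travel":[0,0,0],"spin":0,"gripper":1},
  ],
  grip_force=60,
)

```text
time: 20.68
eef_pos: [0.5472, -0.3324, 0.1338]
tcp_rot: [-0.002, 0.591, 0.807, -0.002]
ft_force: [-11.5, -5.1, -2.6]
grip_width: 0.0166
grasp_force: 59.1
```

Emit:
carry_out(
  plan=[
    {"travel":[0,0.0051,-0.0082],"spin":0,"gripper":1},
    {"travel":[0,0.0058,-0.0077],"spin":0,"gripper":1},
    {"travel":[0,0.0065,-0.0071],"spin":0,"gripper":1},
    {"travel":[0,0.0071,-0.0065],"spin":0,"gripper":1},
    {"travel":[0,0,0],"spin":0,"gripper":1},
    {"travel":[0,0,0],"spin":0,"gripper":1},
  ],
)

```text
time: 21.18
eef_pos: [0.5687, -0.3258, 0.1658]
tcp_rot: [-0.004, 0.591, 0.807, -0.004]
ft_force: [-28.8, -2.5, 16.3]
grip_width: 0.0169
grasp_force: 61.5
```

```bash
cat > arc.py <<'E'
from h import *
s=env.observe();print(s["time"],s["eef_pos"],s["grip_width"],s["grasp_force"],s["ft_force"],"tool",(q2R(s["tcp_rot"]).T@s["ft_force"]).round(1))
yaw=.3125; ex=np.array([np.cos(yaw),np.sin(yaw)]); g=s["eef_pos"]-[0,0,.003]
u=(g[:2]-[.614,-.2127])@ex; w=g[2]-.075; print("u,w",u,w,"radius",np.hypot(u,w),"theta",np.arctan2(w,-u)-.1708)
E
python3 arc.py
```

```text
21.1833 [ 0.56871494 -0.32580491  0.16577777] 0.016943666222646574 61.52246388606727 [-28.83291043  -2.50121872  16.33657291] tool [  6.3 -28.4 -16. ]
u,w -0.07786461925052825 0.08777776522347962 radius 0.11733641804085397 theta 0.6743735422484773
```

The tool is pushed outward: the bar rolls in the pads under a heavy grip. I ease the grip to 25 N and look at the forces before continuing.

Emit:
carry_out(
  plan=[
    {"travel":[0,0,0],"spin":0,"gripper":1},
    {"travel":[0,0,0],"spin":0,"gripper":1},
    {"travel":[0,-0.001,0],"spin":0,"gripper":1},
    {"travel":[0,0,0],"spin":0,"gripper":1},
    {"travel":[0,0,0],"spin":0,"gripper":1},
  ],
  grip_force=25,
)

```text
time: 21.6
eef_pos: [0.5681, -0.326, 0.1652]
tcp_rot: [-0.003, 0.591, 0.807, -0.003]
ft_force: [-24.4, -2.8, 13.0]
grip_width: 0.0169
grasp_force: 61.1
```

```bash
python3 arc.py
```

```text
21.6 [ 0.56808045 -0.32598759  0.16521274] 0.01689245011964491 61.065118722617626 [-24.37209969  -2.75936819  13.00158619] tool [  4.7 -24.2 -12.8]
u,w -0.07852453932173968 0.08721274116066276 radius 0.11735486993068588 theta 0.6669717541087341
```

Emit:
carry_out(
  plan=[
    {"travel":[0,-0.003,0],"spin":0,"gripper":0.9},
    {"travel":[0,0.006,-0.004],"spin":0,"gripper":0.9},
    {"travel":[0,0.0065,-0.004],"spin":0,"gripper":0.9},
    {"travel":[0,0.007,-0.0035],"spin":0,"gripper":0.9},
    {"travel":[0,0.0073,-0.003],"spin":0,"gripper":0.9},
    {"travel":[0,0,0],"spin":0,"gripper":0.9},
    {"travel":[0,0,0],"spin":0,"gripper":0.9},
  ],
  grip_force=25,
)

```text
time: 22.18
eef_pos: [0.5917, -0.3189, 0.1827]
tcp_rot: [-0.001, 0.591, 0.807, -0.003]
ft_force: [-26.1, -0.2, 25.9]
grip_width: 0.0163
grasp_force: 62.8
```

```bash
python3 arc.py
```

```text
22.1833 [ 0.59167654 -0.31887359  0.18268673] 0.01625871544974024 62.79903740622103 [-26.06533243  -0.20789008  25.87059701] tool [  7.6 -25.1 -25.7]
u,w -0.05388414055131918 0.10468673483644335 radius 0.11774044782346516 theta 0.9246438119667235
```

The measured points fit a 110 mm circle whose centre is ~8 mm higher in TCP terms, so the grip is holding and the tool simply needs to ride higher. I correct that and continue.

Emit:
carry_out(
  plan=[
    {"travel":[0,-0.002,-0.0035],"spin":0,"gripper":0.9},
    {"travel":[0,0,0],"spin":0,"gripper":0.9},
    {"travel":[0,0.0081,-0.004],"spin":0,"gripper":0.9},
    {"travel":[0,0.0084,-0.0032],"spin":0,"gripper":0.9},
    {"travel":[0,0.0086,-0.0026],"spin":0,"gripper":0.9},
    {"travel":[0,0,0],"spin":0,"gripper":0.9},
    {"travel":[0,0,0],"spin":0,"gripper":0.9},
  ],
)

```text
time: 22.77
eef_pos: [0.6152, -0.3116, 0.1941]
tcp_rot: [0.0, 0.591, 0.807, -0.002]
ft_force: [-11.3, -2.3, 12.1]
grip_width: 0.0167
grasp_force: 54.5
```

```bash
python3 arc.py
```

```text
22.7667 [ 0.6152006  -0.31159545  0.19411805] 0.016738062292533804 54.52078929869458 [-11.34254737  -2.31286164  12.12661754] tool [  1.2 -11.6 -12.1]
u,w -0.0292618139418262 0.11611804508781763 radius 0.1197482949781854 theta 1.1531356592017457
```

Emit:
carry_out(
  plan=[
    {"travel":[0,0.009,-0.002],"spin":0,"gripper":0.9},
    {"travel":[0,0.0092,-0.001],"spin":0,"gripper":0.9},
    {"travel":[0,0.0095,0],"spin":0,"gripper":0.9},
    {"travel":[0,0,0],"spin":0,"gripper":0.9},
    {"travel":[0,0,0],"spin":0,"gripper":0.9},
    {"travel":[0,0,0],"spin":0,"gripper":0.9},
  ],
)

```text
time: 23.27
eef_pos: [0.6422, -0.3033, 0.1967]
tcp_rot: [0.001, 0.591, 0.807, -0.001]
ft_force: [-6.6, -2.9, 8.5]
grip_width: 0.0167
grasp_force: 58.3
```

```bash
python3 arc.py; python3 - <<'E'
from h import *
s=env.observe(); a=cv2.resize(eyes.snapshot("top")[190:300,330:490],None,fx=4,fy=4,interpolation=cv2.INTER_CUBIC)
C=cam("wrist",s); b=eyes.snapshot("wrist"); b=cv2.resize(b,None,fx=.5,fy=.5); b=np.pad(b,((0,200),(0,320),(0,0)))
b[240:,0:640]=0; 
sc=eyes.snapshot("scene")[150:290,220:460]; c=np.zeros((440+240,640,3),np.uint8)[:600]
c[:240,:320]=b[:240,:320]; c[:187,320:640]=cv2.resize(sc,(320,187)); c[240:600]=cv2.resize(a,(640,440))[:360]
cv2.imwrite("pics/m6.png",c)
for d in finder.silhouettes("wrist","crank_handle")[:2]: print(d["p"],d["rect"])
ex=np.array([np.cos(.3125),np.sin(.3125)]);ey=np.array([-ex[1],ex[0]])
for d in (.0,.3,-.3): print(w2px(C,[[*(np.array([.614,-.2127])+.11*np.sin(d)*ex+y*ey),.075+.11*np.cos(d)] for y in(-.053,-.127)]).round().tolist())
E
```

```text
23.2667 [ 0.64215975 -0.30327506  0.19666711] 0.016699117684493277 58.25182629749179 [-6.60778886 -2.91074134  8.53376141] tool [-0.8 -7.2 -8.5]
u,w -0.0010503445128450125 0.11866711166294043 radius 0.11867175996849645 theta 1.3911453733149919
0.72 [280.7, 144.5, 351.7, 399.4]
[[316.0, 204.0], [317.0, 385.0]]
[[406.0, 201.0], [395.0, 377.0]]
[[226.0, 202.0], [239.0, 378.0]]
```

View pics/m6.png

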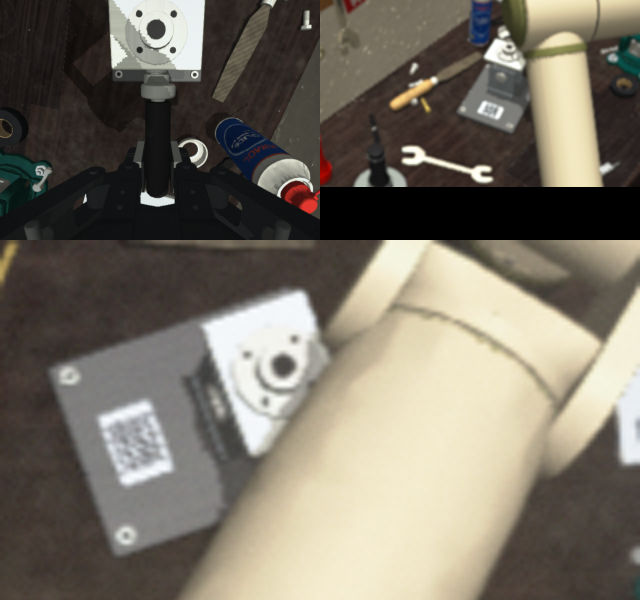

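The wrist view shows the bar held between the pads at column ~317 (316 expected for straight up) with the lever foreshortened below it. The scene view shows the scanner upright on its pad. I settle a moment, then hand in.

Emit:
carry_out(
  plan=[
    {"travel":[0,0,0],"spin":0,"gripper":0.9},
    {"travel":[0,0,0],"spin":0,"gripper":0.9},
    {"travel":[0,0,0],"spin":0,"gripper":0.9},
    {"travel":[0,0,0],"spin":0,"gripper":0.9},
    {"travel":[0,0,0],"spin":0,"gripper":0.9},
    {"travel":[0,0,0],"spin":0,"gripper":0.9},
  ],
)

```text
time: 23.97
eef_pos: [0.6421, -0.3033, 0.1967]
tcp_rot: [0.001, 0.591, 0.807, -0.001]
ft_force: [-5.2, -4.0, 8.0]
grip_width: 0.0167
grasp_force: 58.2
```

```bash
python3 arc.py; python3 -c "
from h import *
print(workorder.close_job())"
```

```text
23.9667 [ 0.64208829 -0.30328995  0.19668023] 0.016663401316794484 58.235246976837516 [-5.2223173  -3.95601497  7.98782195] tool [-2.2 -6.2 -8. ]
u,w -0.0011229194466734667 0.11868022553808681 radius 0.11868553779570142 theta 1.3905348859028572
the job is handed in; nothing more can be done
None
```

I handed the job in at about 24 s with no verdict returned: the scanner was held over the label for over 2 s and stood back on the middle of its pad, and the crank is still gripped at about 1.39 rad by my estimate (1.40 is straight up).

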